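# Zero the filter photometer, then hold the amber standard in its beam

### The arm

A 6-joint arm with a two-finger parallel gripper is mounted at the origin on a cart in front of the work surface, level with it; the furniture and walls round the work are solid. World frame = base frame: x ahead of the robot, y to its left, z up, the work surface at z = 0. Lengths are in m, angles in rad, forces in N, time in s.
With the tool pointing down it reaches from about 0.25 to 0.8 m from the base axis. Payload 3.9 kg.
Tool frame: the origin (TCP) lies at the centre of the arm's flange, where the gripper is bolted on; the fingertips stand 173 mm ahead of it and the grasp point (between the pads) lies 155 mm ahead of it; z points along the fingers, y is the line along which they close (so a half turn about z gives the same grasp; the last joint's range is limited). The gripper opens to 85 mm and grips with 20 to 120 N. Pads are 22 mm wide; open, the fingers measure 114 mm over their backs; the gripper's body (76 mm by 85 mm) begins 54 mm behind the grasp point. The pads swing forward as they close: fully open they stand 13 mm farther back than shut.
Start: joints at [-1.292, 0.26, -0.138, 1.173, 0, 1.571], TCP at [0.144, -0.505, 0.405] pointing down, gripper open.
Joint ranges: [-2.78, 2.78], [-0.83, 1.72], [-1.28, 1.37], [-1.9, 2.12], [-1.57, 1.48], [-3.14, 3.14]. Speed limits (rad/s): [2.57, 2.57, 3.14, 3.14, 3.14, 3.14].

### API

Orientations are given as a unit quaternion [x, y, z, w].
In Python, from station import ctrl, viewer gives the robot as it stands.
- The arm moves only by the tool jog_arm, never from a script. Its argument "targets" is a list of rows, each a list of 5 numbers: the finger opening in mm, from 0 to 85.4, then the shift along the world's x, y, z in mm, then the turn about the world's z in degrees. In form: [[claw, x, y, z, yaw], ...]. A call has 1 to 12 rows; each row is the pose to reach, as a shift and turn from the pose commanded when the call began; what a row does not reach only later rows make up. A row lasts 1/10 s, in which the tool goes at most 50 mm and 8.59 degrees, less where a joint would pass 70% of its speed; a pose out of reach is approached as far as the arm can. A call with a gripper value outside its range is refused whole. The fingers move at their own pace and stop on an object; the grip force is fixed at half the most. Time passes only in rows, so rows that repeat a pose let the fingers close. It gives the time, the measured TCP pose, the force, the opening and the grip force at its end, in the units of the state.
- ctrl.observe(): the state, without advancing time (a new reading comes with each control period).
- viewer.get_image(name): name is "side" or "top"; returns (picture, depth): 400x640x3 uint8, red, green, blue; 400x640 float32, m along the optical axis (not along the pixel's ray), 0 where there is no reading.
- viewer.get_calibration(name): a dict with "camera_matrix" (3x3 intrinsics, pixels), "eye" and "rotation" of the camera in the world. Camera axes: x right, y up, looking along -z (the intrinsics and any distortion apply to the point x, -y, -z); pixel columns grow to the right and rows downward; lengths in m; the calibration is good to about 2 mm. A picture is of the moment at which its call begins. get_calibration takes no time and is no camera call.
- ctrl.sign_off(): hands the job in; it is judged then, once.
The state is a dict: "time": time; "joint_pos": joint angles; "qvel": joint speeds; "tau": joint torques, N m; "ee_pos": TCP position; "tcp_rot": TCP orientation; "ft_force": force on the tool from outside, world axes, zero at the start; "wrist_torque": the same for the moment, N m; "gripper_width": opening from 0.0 (shut) to 1.0 (fully open); "gripper_force": force on a finger pad.
Only numpy, scipy, OpenCV 4.12 (cv2) and the standard library are available. Lean on these libraries where they do the work, as an engineer would, in place of code of your own. Each camera call takes 0.05 s, during which the arm holds its last target. There are 200 camera calls.

### The job

Check the photometer against its amber glass standard: with the filter carriage home, press the green lamp key, then the blue mode key, then the white zero key, one at a time and each right down, and leave the red cancel key alone. Then draw the spring-loaded carriage out by its pull grip until the amber filter stands in the beam, its top line in line with the white index lines on the two turrets, and finish while holding it there for the reading: do not let go. Keep the filters seated in their wells and leave the things around undisturbed.

Things in the scene. Friction and masses are not known exactly. Their poses are not given: they have to be found in the camera images.
- photometer: ivory bench photometer, fixed, 240 (x) x 250 (y) x 112 mm; origin at the centre of its underside, +x to its back, +y to its left. Left part (y > -38): panel sloping up to the back (0.24 rad) with four keys in a row near the front, display, then from x = -28 the 112 tall optics block. Right part: open channel along x centred on y = -75, rims 66 tall, in which the carriage runs; front wall x = -120
- beam (a point): middle of the light beam that crosses the channel (along y) between two dark 96 mm tall turrets with white index lines on their tops, at photometer x = -12, y = -75, z = 80 mm: the mark to which a filter is brought, in line with the index lines; axes as the photometer's
- carriage_travel (a joint): travel (m) of the grey filter carriage: 0 home, to 0.076 pulled out to the front (photometer -x). A spring returns it: 3.6 N at home, +0.6 N per 10 mm, 0.5 N friction. Four wells 22 mm apart: at home the empty first is in the beam, the filters stand 22, 44 and 66 mm behind it, so a pull of 22, 44 or 66 mm brings one into the beam. Filters have 1 mm play
- carriage: the carriage by its dark upright pull grip before the front wall; origin at the grip's centre, 52 mm above the worktop, at home at photometer x = -160, y = -75. Flat blade 30 (x) x 12 (y) x 36 (z) mm, pinched across its 12 mm; lip 22 wide, 38 tall on its front end. Black rings on the rod come out of the bush at 22, 44, 66 mm of travel
- key_red_top (a point): centre of the top face of the red key (cancel key, not to be pressed), a red cap 17 x 19 mm, 9 mm proud of the panel, at photometer x = -100, y = 99, z = 64 mm when up; leans 0.24 rad to the front; moves with the key. Keys are 38 mm apart
- key_red (a joint): red key: 0 up, 0.004 m fully down (along the panel's normal); springs back; about 1 N to start and 4 N fully down; counts as pressed past 0.003
- key_green_top (a point): centre of the top face of the green key (lamp key), a green cap 17 x 19 mm, 9 mm proud of the panel, at photometer x = -100, y = 61, z = 64 mm when up; leans 0.24 rad to the front; moves with the key. Keys are 38 mm apart
- key_green (a joint): green key: 0 up, 0.004 m fully down (along the panel's normal); springs back; about 1 N to start and 4 N fully down; counts as pressed past 0.003
- key_blue_top (a point): centre of the top face of the blue key (absorbance mode key), a blue cap 17 x 19 mm, 9 mm proud of the panel, at photometer x = -100, y = 23, z = 64 mm when up; leans 0.24 rad to the front; moves with the key. Keys are 38 mm apart
- key_blue (a joint): blue key: 0 up, 0.004 m fully down (along the panel's normal); springs back; about 1 N to start and 4 N fully down; counts as pressed past 0.003
- key_white_top (a point): centre of the top face of the white key (zero key), a white cap 17 x 19 mm, 9 mm proud of the panel, at photometer x = -100, y = -15, z = 64 mm when up; leans 0.24 rad to the front; moves with the key. Keys are 38 mm apart
- key_white (a joint): white key: 0 up, 0.004 m fully down (along the panel's normal); springs back; about 1 N to start and 4 N fully down; counts as pressed past 0.003
- filter_amber: solid amber glass filter standard in a black frame with its top in the same colour, 14.5 x 13 x 50 mm, about 25 g, standing upright and loose in one of the three rear wells of the carriage (which one varies); origin at the centre of its underside, 44 mm above the worktop, 16 mm deep in the well; axes as the photometer's; a white line crosses the middle of its top, along y
- filter_violet: solid violet glass filter standard in a black frame with its top in the same colour, 14.5 x 13 x 50 mm, about 25 g, standing upright and loose in one of the three rear wells of the carriage (which one varies); origin at the centre of its underside, 44 mm above the worktop, 16 mm deep in the well; axes as the photometer's; a white line crosses the middle of its top, along y
- filter_smoke: solid smoke grey glass filter standard in a black frame with its top in the same colour, 14.5 x 13 x 50 mm, about 25 g, standing upright and loose in one of the three rear wells of the carriage (which one varies); origin at the centre of its underside, 44 mm above the worktop, 16 mm deep in the well; axes as the photometer's; a white line crosses the middle of its top, along y
- immersion_oil: bystander: small brown glass bottle with black cap, 29 mm wide, 61 tall; origin at the centre of its underside
- stain_violet: bystander: violet dropper bottle, 37 mm wide, 93 tall; origin at the centre of its underside
- stain_safranin: bystander: red dropper bottle, 37 mm wide, 93 tall; origin at the centre of its underside
- specimen_cup_b: bystander: white specimen cup with blue lid, 62 mm wide, 68 tall; origin at the centre of its underside
- specimen_cup_c: bystander: white specimen cup with white lid, 62 mm wide, 68 tall; origin at the centre of its underside
- forceps: bystander: steel forceps lying flat, 23 x 130 x 9 mm; origin at the centre of its underside

How it is judged:
On the way, in this order (a step that is already met when the one before it is completed fails the run):
1. green lamp key right down, the other keys up, carriage home (value of joint key_green above 0.003 m and value of joint carriage_travel below 0.003 m and value of joint each of key_red, key_blue, key_white below 0.001 m), for 0.05 s.
2. then the blue mode key right down, the others up, carriage home (value of joint key_blue above 0.003 m and value of joint carriage_travel below 0.003 m and value of joint each of key_red, key_green, key_white below 0.001 m), for 0.05 s.
3. then the white zero key right down, the others up, carriage home (empty well in the beam) (value of joint key_white above 0.003 m and value of joint carriage_travel below 0.003 m and value of joint each of key_red, key_green, key_blue below 0.001 m), for 0.05 s.
4. carriage drawn out by the grip until the amber filter is in the beam, keys up (x of filter_amber in the frame of beam between -0.003 and 0.003 m and contact force between the fingers and carriage above 1 N and value of joint each of key_red, key_green, key_blue, key_white below 0.001 m), for 0.3 s.
At the end, for the whole second after the job is handed in: The fingers still hold the pull grip (contact over 1 N) with the carriage at rest against its spring, the amber filter's centre line within 3 mm of the beam line along the carriage's travel, all three filters upright and fully down in their wells, all keys up (all of step 4 and velocity of joint carriage_travel between -0.01 and 0.01 m/s and angle between each of filter_amber, filter_violet, filter_smoke's own z axis and vertical below 0.2 rad and z of filter_amber in the frame of beam between -0.04 and -0.031 m and y of filter_amber in the frame of beam between -0.004 and 0.004 m and z of filter_violet in the frame of beam between -0.04 and -0.031 m and y of filter_violet in the frame of beam between -0.004 and 0.004 m and z of filter_smoke in the frame of beam between -0.04 and -0.031 m and y of filter_smoke in the frame of beam between -0.004 and 0.004 m); the arm keeps its last pose, push and grip.
It fails at once if the red cancel key is pressed (value of joint key_red above 0.002 m).
It fails at once if two keys are down at once (value of joint each of key_red, key_green above 0.002 m or value of joint each of key_red, key_blue above 0.002 m or value of joint each of key_red, key_white above 0.002 m or value of joint each of key_green, key_blue above 0.002 m or value of joint each of key_green, key_white above 0.002 m or value of joint each of key_blue, key_white above 0.002 m).
It fails at once if a key is pressed while the carriage is off its home (value of joint carriage_travel above 0.005 m and value of joint any of key_red, key_green, key_blue, key_white above 0.002 m).
It fails at once if a filter is tipped or lifted from its well (angle between any of filter_amber, filter_violet, filter_smoke's own z axis and vertical above 0.35 rad or z of any of filter_amber, filter_violet, filter_smoke in the frame of beam above -0.026 m).
It fails at once if a bystander is pushed more than 30 mm or knocked over (distance of any of immersion_oil, stain_violet, stain_safranin, specimen_cup_b, specimen_cup_c, forceps from where it was at the start of the episode above 0.03 m or angle between any of immersion_oil, stain_violet, stain_safranin, specimen_cup_b, specimen_cup_c's own z axis and vertical above 0.5 rad).
It also fails if it takes over 51 s, if anything falls off the work surface, if the arm or the gripper's body presses on something with over 40 N, if the wrist force passes 120 N, or if a joint passes its speed limit or range.

## Working session

There is one attempt and no reset: what is moved stays moved. The work goes in short steps, Python scripts to look and compute and a tool call to move; the robot and the scene stay as the last step left them, time stands still between calls to the robot, and variables do not carry over. Pictures are saved under pics/ and viewed, at most 10 in all, crops included, and the job is handed in when it is done.

Besides the shell and the picture viewer there is one more tool, called after "Request:" as name([rows], argument=value, ...), one row to a line, values as JSON. jog_arm: Moves the arm, as the interface text tells. Its arguments: {"type":"object","properties":{"targets":{"type":"array","items":{"type":"array","items":{"type":"number"}}}},"required":["targets"]}

```bash
mkdir -p pics; cat > h.py <<'E'
import numpy as np,cv2
from station import ctrl,viewer
def grab(n,f=None):
    im,d=viewer.get_image(n)
    np.savez(f'pics/{n}.npz',im=im,d=d)
    if f: cv2.imwrite(f'pics/{f}.png',im[:,:,::-1])
    return im,d
def ray(n,u,v):
    c=viewer.get_calibration(n);K=np.array(c['camera_matrix']);R=np.array(c['rotation'])
    p=np.linalg.solve(K,[u,v,1.]);return np.array(c['eye']),R@np.array([p[0],-p[1],-1.])
def plane(n,u,v,z):
    e,r=ray(n,u,v);return e+r*(z-e[2])/r[2]
def dep(n,u,v,d):
    e,r=ray(n,u,v);return e+r*d
E
python3 - <<'E'
from h import *
for n in('top','side'):
    grab(n,n+'0');c=viewer.get_calibration(n);print(n,c)
print(ctrl.observe())
E
```

```text
top {'camera_matrix': array([[429.86060074,   0.        , 322.12382364],
       [  0.        , 429.86060074, 199.1403964 ],
       [  0.        ,   0.        ,   1.        ]]), 'eye': array([ 0.35244175, -0.01555324,  1.32163366]), 'rotation': array([-0.06670921,  0.07780359,  0.7457269 , -0.65832201])}
side {'camera_matrix': array([[427.41185958,   0.        , 319.06483931],
       [  0.        , 427.41185958, 198.4651121 ],
       [  0.        ,   0.        ,   1.        ]]), 'eye': array([0.12382587, 0.85016204, 0.89666372]), 'rotation': array([-0.112988  ,  0.41341074,  0.87748175, -0.21529295])}
{'time': 0.1, 'joint_pos': array([-1.29201722e+00,  2.60618288e-01, -1.39257451e-01,  1.17273066e+00,
        9.93978454e-06,  1.57078531e+00]), 'qvel': array([ 9.46392322e-05, -7.37123807e-04,  3.06748861e-03, -4.09523852e-04,
       -8.77170331e-04,  5.39564841e-04]), 'tau': array([-4.59918519e-04, -4.06507516e+01,  2.54527509e+01,  1.00733389e-02,
       -5.63657409e-05, -1.45837593e-06]), 'ee_pos': array([ 0.14438369, -0.5044219 ,  0.40394132]), 'tcp_rot': array([ 9.90299825e-01,  1.38944009e-01, -1.20817829e-04, -8.96949271e-04]), 'ft_force': array([ 0.12482362, -0.03980673,  1.29240467]), 'wrist_torque': array([ 0.00631113, -0.0001313 ,  0.01085626]), 'gripper_force': 0.0, 'gripper_width': 1.0007068462682622}
```

View pics/top0.png

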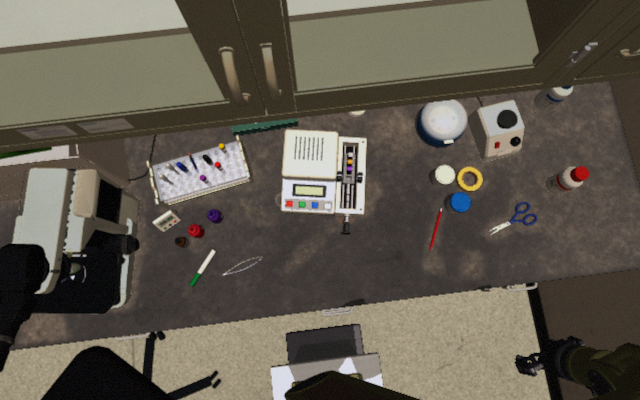

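View pics/side0.png

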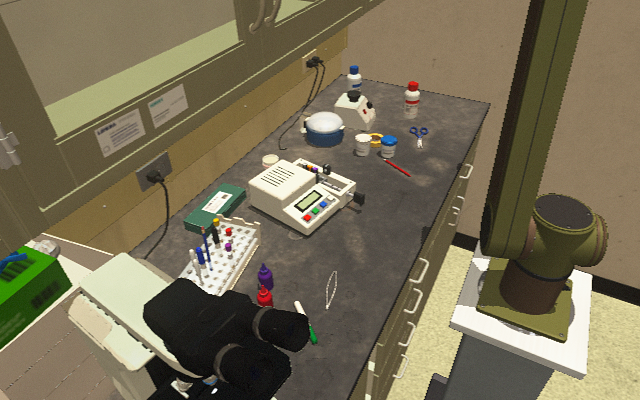

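The top view shows the photometer at about (325,175), with the keys at (289–327, 205), the grip at (346,227) and the filters at (350,145–175). Next I measure by colour and look at an enlarged crop.

```bash
sed -i 's/R=np.array(c\[.rotation.\])/R=Rot.from_quat(c["rotation"]).as_matrix()/; 1a from scipy.spatial.transform import Rotation as Rot' h.py
cat > m.py <<'E'
from h import *
def blob(n,im,box,f,z,amin=6):
    x0,y0,x1,y1=box
    hsv=cv2.cvtColor(im,cv2.COLOR_RGB2HSV)[y0:y1,x0:x1].astype(int)
    m=f(*[hsv[...,i] for i in range(3)]).astype(np.uint8)
    k,l,s,c=cv2.connectedComponentsWithStats(m)
    for i in range(1,k):
        if s[i,4]>=amin:
            u,v=c[i]+[x0,y0]; yield (round(u,1),round(v,1)),int(s[i,4]),plane(n,u,v,z).round(4)
cols=dict(red=lambda h,s,v:((h<6)|(h>174))&(s>130)&(v>90),green=lambda h,s,v:(h>45)&(h<80)&(s>110),blue=lambda h,s,v:(h>100)&(h<122)&(s>110)&(v>80),
 amber=lambda h,s,v:(h>10)&(h<26)&(s>130)&(v>90),violet=lambda h,s,v:(h>124)&(h<160)&(s>60))
E
python3 - <<'E'
from m import *
for n,box in(('top',(275,120,375,240)),('side',(240,150,370,240))):
    z=np.load(f'pics/{n}.npz');im=z['im'];d=z['d']
    for k,f in cols.items():
        for (uv,a,p) in blob(n,im,box,f,.094 if k in('amber','violet') else .064):
            u,v=map(round,uv);print(n,k,uv,a,p,'dep',dep(n,*uv,d[v,u]).round(4))
z=np.load('pics/top.npz')['im'][120:240,270:375];a=cv2.resize(z,None,fx=5,fy=5,interpolation=cv2.INTER_CUBIC)
cv2.imwrite('pics/c1.png',a[:,:,::-1])
E
```

```text
top red (np.float64(289.1), np.float64(203.5)) 37 [0.6107 0.0476 0.064 ] dep [0.6095 0.0472 0.0704]
top green (np.float64(283.7), np.float64(125.2)) 6 [0.8589 0.0374 0.064 ] dep [0.8721 0.0387 0.0309]
top green (np.float64(301.5), np.float64(204.0)) 30 [0.6048 0.0111 0.064 ] dep [0.604  0.011  0.0681]
top blue (np.float64(314.4), np.float64(204.7)) 33 [ 0.5978 -0.0267  0.064 ] dep [ 0.5979 -0.0268  0.0642]
top amber (np.float64(349.6), np.float64(161.0)) 21 [ 0.7105 -0.1463  0.094 ] dep [ 0.7102 -0.1463  0.0951]
top violet (np.float64(348.9), np.float64(168.7)) 32 [ 0.6871 -0.1412  0.094 ] dep [ 0.6874 -0.1411  0.0935]
side red (np.float64(306.7), np.float64(217.2)) 36 [0.6106 0.0519 0.064 ] dep [0.6107 0.0518 0.0638]
side green (np.float64(315.0), np.float64(210.5)) 30 [0.6032 0.0147 0.064 ] dep [0.6042 0.0129 0.0622]
side blue (np.float64(322.8), np.float64(203.8)) 32 [ 0.5969 -0.0232  0.064 ] dep [ 0.5974 -0.0242  0.0631]
side amber (np.float64(309.3), np.float64(167.2)) 20 [ 0.7057 -0.1365  0.094 ] dep [ 0.7069 -0.1384  0.0924]
side violet (np.float64(314.4), np.float64(169.1)) 19 [ 0.6858 -0.1344  0.094 ] dep [ 0.6865 -0.1359  0.0928]
```

View pics/c1.png

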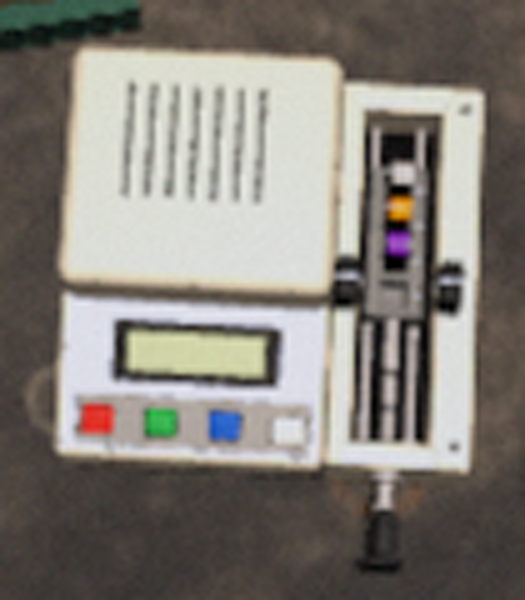

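The crop shows the filters from the front as violet (400,245), amber (400,208) and smoke (400,172). Amber is therefore in the second well and needs a 44 mm pull. The photometer's yaw is about -10°, with its origin at about (0.692, -0.065). I'll move toward the green key now, high up, with the fingers shut.

Request:
jog_arm([
  [0,45,50,0,0],
  [0,90,100,0,0],
  [0,135,150,0,0],
  [0,180,200,0,0],
  [0,220,250,0,-5],
  [0,260,300,0,-10],
  [0,300,345,0,-15],
  [0,340,390,0,-20],
  [0,380,430,0,-26],
  [0,420,475,0,-26],
  [0,456,518,0,-26],
  [0,456,518,0,-26],
])

```text
time: 1.3
ee_pos: [0.5386, -0.0732, 0.4043]
tcp_rot: [0.998, -0.069, 0.0, -0.009]
ft_force: [-1.2, -0.3, 0.8]
gripper_width: 0.002
gripper_force: 0.0
```

```bash
python3 - <<'E'
from h import *
s=ctrl.observe()
print(s['joint_pos'].round(3),Rot.from_quat(s['tcp_rot']).as_matrix().round(3))
E
```

```text
[-0.14   0.293 -0.093  1.186  0.018  3.14 ] [[ 0.99  -0.138  0.001]
 [-0.138 -0.99   0.018]
 [-0.001 -0.018 -1.   ]]
```

Joint 6 hit its end stop, so I'll turn the tool the other way (half-turn equivalent).

Request:
jog_arm([
  [0,0,0,0,8],
  [0,0,0,0,16],
  [0,10,10,0,24],
  [0,20,25,0,32],
  [0,30,40,0,40],
  [0,40,55,0,48],
  [0,50,70,0,56],
  [0,61,87,0,64],
  [0,61,87,0,72],
  [0,61,87,0,80],
  [0,61,87,0,88],
  [0,61,87,0,96],
])

```text
time: 2.5
ee_pos: [0.5985, 0.0105, 0.404]
tcp_rot: [0.719, 0.695, -0.006, -0.006]
ft_force: [0.4, -0.1, 0.6]
gripper_width: 0.002
gripper_force: 0.0
```

Request:
jog_arm([
  [0,0,0,0,8],
  [0,0,0,0,16],
  [0,0,0,0,24],
  [0,0,0,0,32],
  [0,0,0,0,40],
  [0,0,0,0,48],
  [0,0,0,0,56],
  [0,0,0,0,64],
  [0,0,0,0,72],
  [0,0,0,0,80],
  [0,0,0,0,82],
  [0,0,0,0,82],
])

```text
time: 3.7
ee_pos: [0.5984, 0.0104, 0.4041]
tcp_rot: [0.09, 0.996, -0.008, -0.001]
ft_force: [0.1, 0.4, 0.3]
gripper_width: 0.002
gripper_force: 0.0
```

```bash
python3 - <<'E'
from h import *
s=ctrl.observe()
print(s['ee_pos'],s['joint_pos'].round(3),Rot.from_quat(s['tcp_rot']).as_matrix().round(3))
# refine yaw: outline of photometer's channel edges + grip
z=np.load('pics/top.npz');im,d=z['im'],z['d']
pts=[]
for v in range(205,240):
  for u in range(330,362):
    p=dep('top',u,v,d[v,u])
    if .045<p[2]<.085 and im[v,u].max()<110 and p[0]<.56: pts.append(p)
pts=np.array(pts);print(len(pts),pts.mean(0),pts.min(0),pts.max(0))
E
```

```text
[0.59844856 0.0104291  0.40412265] [ 0.021  0.39   0.052  1.237 -0.016  0.202] [[-0.984  0.179 -0.004]
 [ 0.179  0.984 -0.016]
 [ 0.001 -0.017 -1.   ]]
86 [ 0.52432903 -0.11819959  0.06407188] [ 0.49932684 -0.16150078  0.04535915] [ 0.55772901 -0.10008733  0.07554884]
```

Request:
jog_arm([
  [0,2,6,-40,0],
  [0,2,6,-80,0],
  [0,2,6,-120,0],
  [0,2,6,-150,0],
  [0,2,6,-150,0],
  [0,2,6,-150,0],
])

```text
time: 4.3
ee_pos: [0.6005, 0.0164, 0.2547]
tcp_rot: [0.09, 0.996, -0.008, -0.001]
ft_force: [-1.1, 0.2, 0.6]
gripper_width: -0.002
gripper_force: 0.0
```

```bash
python3 - <<'E'
from h import *
s=ctrl.observe();print(s['ee_pos'],s['ft_force'])
im,d=grab('side');cv2.imwrite('pics/s1.png',cv2.resize(im[120:250,230:390],None,fx=5,fy=4.6)[:,:,::-1])
E
```

```text
[0.60054578 0.01641977 0.25469173] [-1.12296878  0.1628278   0.57377946]
```

View pics/s1.png

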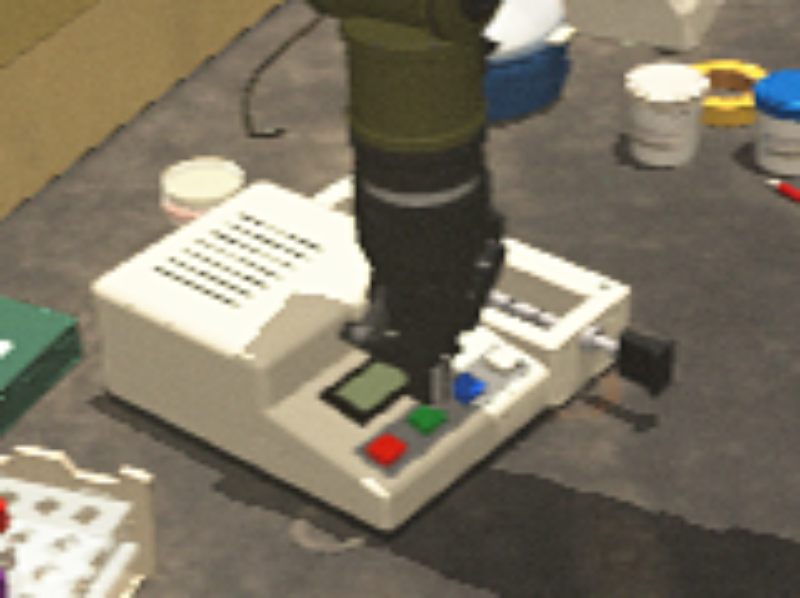

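The side view shows the shut fingertips at crop (432,375), directly above the green key at (428,418). Pressing slowly.

Request:
jog_arm([
  [0,0,0,-6,0],
  [0,0,0,-12,0],
  [0,0,0,-14,0],
  [0,0,0,-16,0],
  [0,0,0,-17,0],
  [0,0,0,-17,0],
  [0,0,0,-17,0],
])

```text
time: 5.05
ee_pos: [0.6008, 0.0164, 0.238]
tcp_rot: [0.09, 0.996, -0.008, -0.0]
ft_force: [-0.5, -0.5, 2.0]
gripper_width: 0.002
gripper_force: 0.7
```

Request:
jog_arm([
  [0,0,0,-1,0],
  [0,0,0,-2,0],
  [0,0,0,-3,0],
  [0,0,0,-3,0],
])

```text
time: 5.45
ee_pos: [0.6011, 0.0163, 0.2351]
tcp_rot: [0.09, 0.996, -0.008, 0.0]
ft_force: [0.6, -0.2, 3.3]
gripper_width: -0.004
gripper_force: 1.7
```

Request:
jog_arm([
  [0,0,0,-1,0],
  [0,0,0,-2,0],
  [0,0,0,-2,0],
  [0,0,0,-2,0],
])

```text
time: 5.85
ee_pos: [0.6012, 0.0163, 0.2343]
tcp_rot: [0.09, 0.996, -0.008, 0.001]
ft_force: [-0.5, -0.3, 11.0]
gripper_width: 0.001
gripper_force: 5.1
```

Green travelled about 4 mm and met its stop at 11 N. Blue next, with the same press depth.

Request:
jog_arm([
  [0,0,0,10,0],
  [0,0,0,20,0],
  [0,-3,-19,20,0],
  [0,-7,-37,20,0],
  [0,-7,-37,20,0],
  [0,-7,-37,10,0],
  [0,-7,-37,6,0],
  [0,-7,-37,4,0],
  [0,-7,-37,2,0],
  [0,-7,-37,0,0],
  [0,-7,-37,0,0],
  [0,-7,-37,0,0],
])

```text
time: 7.05
ee_pos: [0.5936, -0.0202, 0.234]
tcp_rot: [0.09, 0.996, -0.008, -0.0]
ft_force: [-3.1, 0.1, 9.8]
gripper_width: -0.001
gripper_force: 4.8
```

Request:
jog_arm([
  [0,0,0,10,0],
  [0,0,0,20,0],
  [0,-3,-19,20,0],
  [0,-7,-38,20,0],
  [0,-7,-38,20,0],
  [0,-7,-38,10,0],
  [0,-7,-38,6,0],
  [0,-7,-38,4,0],
  [0,-7,-38,2,0],
  [0,-7,-38,0,0],
  [0,-7,-38,0,0],
  [0,-7,-38,0,0],
])

```text
time: 8.25
ee_pos: [0.5868, -0.0582, 0.234]
tcp_rot: [0.09, 0.996, -0.008, 0.0]
ft_force: [-1.8, 1.3, 8.8]
gripper_width: -0.002
gripper_force: 4.7
```

All three presses are done. I'll rise clear and measure the grip before approaching it.

Request:
jog_arm([
  [0,0,0,20,0],
  [0,0,0,50,0],
  [20,-20,-15,70,0],
  [40,-45,-35,70,0],
  [50,-66,-50,70,0],
  [50,-66,-50,70,0],
  [50,-66,-50,70,0],
])

```text
time: 8.95
ee_pos: [0.5204, -0.1086, 0.3027]
tcp_rot: [0.09, 0.996, -0.008, -0.001]
ft_force: [0.9, -0.2, -0.1]
gripper_width: 0.592
gripper_force: 0.0
```

```bash
python3 - <<'E'
from h import *
s=ctrl.observe();print(s['ee_pos'],s['gripper_width'],s['joint_pos'].round(2))
z=np.load('pics/top.npz');im,d=z['im'],z['d']
for v in range(214,238):
    r=im[v,336:358].max(axis=1).astype(int);print(v,r)
for u,v in((346.6,222),(346.6,225),(346,230),(346,233.5)): print(plane('top',u,v,.07).round(4))
im,d=grab('side');cv2.imwrite('pics/s2.png',cv2.resize(im[120:250,250:410],None,fx=5,fy=4.6)[:,:,::-1])
E
```

```text
[ 0.52044525 -0.10857952  0.30266403] 0.592089590954976 [-0.2   0.34 -0.31  0.93 -0.02 -0.02]
214 [ 93  89  91  88  91  94  91  88 107 149 176 192 175 132  86  83  85  84
  82  91  93 107]
215 [ 89  93  87  84  84  83  85  78 105 142 175 192 171 135 104  89  88  88
  89  87  88  89]
216 [ 86  93  86  76  78  80  73  73  60  84 141 164 125  93  95  90  85  80
  91  89  86  83]
217 [ 92 100  93  87  82  79  87  84  61 102 185 202 140  83  89  94  89  86
  93  86  82  80]
218 [ 92 101  94  92  90  88  81  81  64  99 185 193 118  87  94 104 107 106
  99  85  73  83]
219 [ 88  98  92  98  97  90  84  69  44 103 186 192 119  94 100 108 108 104
  93  88  81  78]
220 [ 82  87  91  99 101  97  89  66  63 123 189 192 128  98 105 105 106  92
  87  81  76  74]
221 [ 80  79  86  92 100  97  91  52  91 131 155 161 124 101 104  95  98  86
  76  76  76  69]
222 [79 81 82 81 95 95 85 54 56 56 42 51 70 88 94 93 89 82 77 73 72 73]
223 [75 78 85 84 88 88 74 49 43 32 49 51 50 65 83 81 76 73 71 73 72 72]
224 [71 74 81 86 88 81 67 57 24 29 50 49 47 54 69 70 68 71 69 72 72 68]
225 [68 75 78 82 85 78 73 54 2
[... 309 characters left out ...]
6 61 60 62 58 59 61]
230 [78 75 77 79 73 73 64 30 22 38 50 48 48 60 66 64 62 62 62 61 59 58]
231 [71 75 74 72 66 60 52 33 36 38 43 46 51 57 60 63 61 57 57 60 58 59]
232 [69 75 69 67 58 37 32 29 44 45 45 39 40 34 46 64 61 60 60 61 61 61]
233 [69 69 70 70 58 42 22 15 10  9 13 16 13 26 50 65 62 62 61 63 64 64]
234 [68 67 69 68 59 57 41 44 43 40 37 35 34 49 57 61 65 63 65 62 61 64]
235 [64 70 69 63 62 61 63 65 61 63 67 63 64 62 61 64 67 63 65 61 65 66]
236 [60 65 65 66 64 64 65 62 65 62 62 66 64 67 61 61 59 63 65 63 64 64]
237 [63 62 63 61 61 63 64 64 63 67 64 64 66 64 64 66 63 64 61 66 61 61]
[ 0.5335 -0.1145  0.07  ]
[ 0.5247 -0.1133  0.07  ]
[ 0.5103 -0.1096  0.07  ]
[ 0.5001 -0.1082  0.07  ]
```

View pics/s2.png

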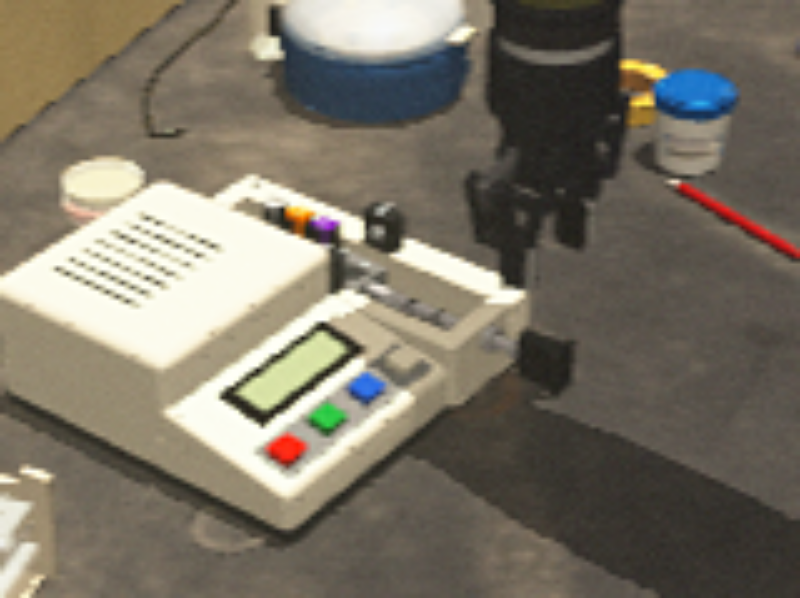

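The side view shows the open fingers above the grip (crop (545,360)). All the filters are seated, and the grip's measured centre of about (0.520, -0.112) matches the pose. Descend and pinch.

Request:
jog_arm([
  [50,0,0,-40,0],
  [50,0,0,-75,0],
  [50,0,0,-90,0],
  [50,0,0,-96,0],
  [50,0,0,-96,0],
  [30,0,0,-96,0],
  [18,0,0,-96,0],
  [8,0,0,-96,0],
  [0,0,0,-96,0],
  [0,0,0,-96,0],
  [0,0,0,-96,0],
  [0,0,0,-96,0],
])

```text
time: 10.2
ee_pos: [0.5212, -0.1099, 0.2081]
tcp_rot: [0.091, 0.996, -0.01, 0.001]
ft_force: [-0.7, -7.3, 1.8]
gripper_width: 0.134
gripper_force: 58.4
```

```bash
python3 - <<'E'
from h import *
s=ctrl.observe();print(s['ee_pos'],s['gripper_width']*85.4,s['gripper_force'],s['ft_force'])
E
```

```text
[ 0.52121768 -0.10993813  0.20806845] 11.407282860130465 58.420772552490234 [-0.6856088  -7.33995703  1.82538871]
```

Firmly pinched at 11.4 mm and 58 N. Now I'll pull 44 mm along the photometer's -x axis.

Request:
jog_arm([
  [0,0,-1,0,0],
  [0,-5,0,0,0],
  [0,-10,1,0,0],
  [0,-15,2,0,0],
  [0,-20,3,0,0],
  [0,-25,3.5,0,0],
  [0,-30,4,0,0],
  [0,-35,5,0,0],
  [0,-40,6,0,0],
  [0,-43,6.5,0,0],
  [0,-43.5,6.5,0,0],
  [0,-43.5,6.5,0,0],
])

```text
time: 11.4
ee_pos: [0.4795, -0.1028, 0.2081]
tcp_rot: [0.09, 0.996, -0.009, 0.003]
ft_force: [4.6, -6.3, -1.9]
gripper_width: 0.135
gripper_force: 58.8
```

```bash
python3 - <<'E'
from m import *
s=ctrl.observe();print(s['ee_pos'],s['gripper_width']*85.4,s['gripper_force'],s['ft_force'],s['tcp_rot'])
b=dict(top=(275,120,375,240),side=(240,140,370,240))
for n in b:
    old=np.load(f'pics/{n}.npz')['im'] if n=='top' else cv2.cvtColor(cv2.imread('pics/side0.png'),cv2.COLOR_BGR2RGB)
    im,d=grab(n)
    for k in('amber','violet'):
        for t,i in(('old',old),('new',im)):
            for r in blob(n,i,b[n],cols[k],.094): print(n,k,t,r)
    if n=='top': A=cv2.resize(im[130:190,320:380],None,fx=9,fy=9,interpolation=cv2.INTER_CUBIC);cv2.imwrite('pics/t3.png',A[:,:,::-1])
    else: cv2.imwrite('pics/s3.png',cv2.resize(im[145:220,280:380],None,fx=8,fy=8,interpolation=cv2.INTER_CUBIC)[:,:,::-1])
E
```

```text
[ 0.47952042 -0.10282462  0.20808507] 11.530895458605523 58.80488455295563 [ 4.62870936 -6.28309642 -1.90182443] [ 0.0900544   0.99589492 -0.00863185  0.0030014 ]
top amber old ((np.float64(349.6), np.float64(161.0)), 21, array([ 0.7105, -0.1463,  0.094 ]))
top amber new ((np.float64(349.1), np.float64(174.7)), 23, array([ 0.6691, -0.1392,  0.094 ]))
top violet old ((np.float64(348.9), np.float64(168.7)), 32, array([ 0.6871, -0.1412,  0.094 ]))
top violet new ((np.float64(348.6), np.float64(181.9)), 35, array([ 0.6475, -0.1348,  0.094 ]))
side amber old ((np.float64(309.3), np.float64(167.2)), 20, array([ 0.7057, -0.1365,  0.094 ]))
side amber new ((np.float64(319.2), np.float64(171.9)), 19, array([ 0.6644, -0.1278,  0.094 ]))
side violet old ((np.float64(314.4), np.float64(169.1)), 19, array([ 0.6858, -0.1344,  0.094 ]))
side violet new ((np.float64(324.5), np.float64(174.0)), 26, array([ 0.6439, -0.1254,  0.094 ]))
```

View pics/t3.png

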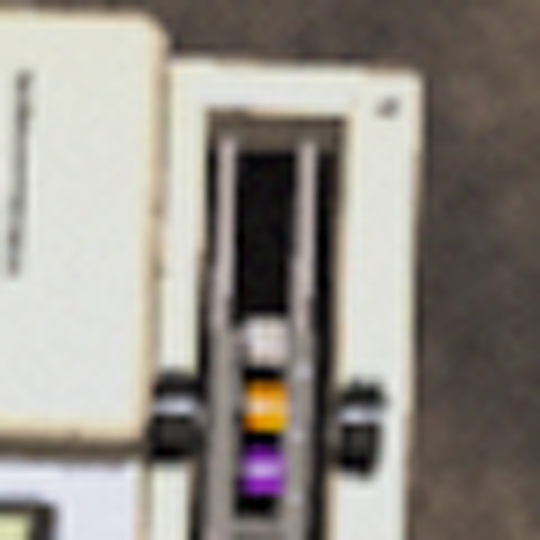

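View pics/s3.png

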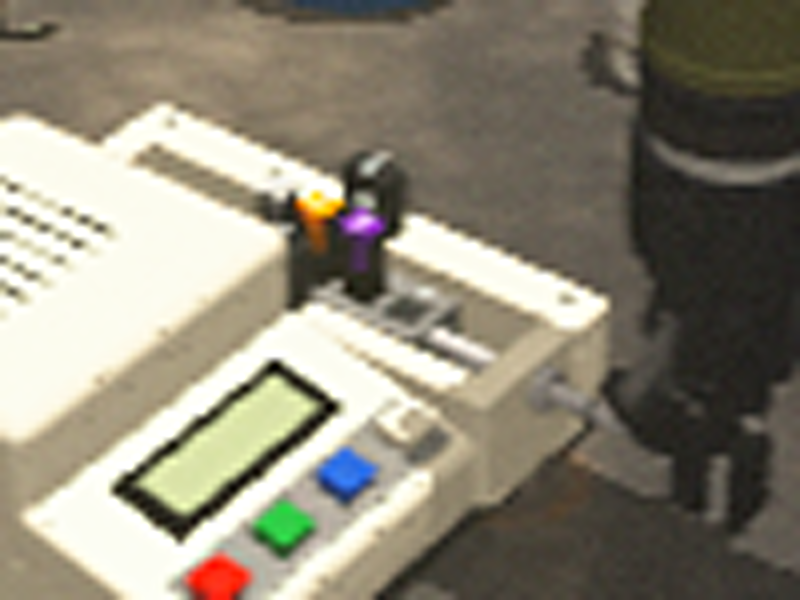

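The index lines are at crop (178,408) and (362,410), and the amber line is at about (266,406). The TCP moved 42.3 mm, so it is about 1.7 mm short. I'll pull a little more.

Request:
jog_arm([
  [0,-1,0,0,0],
  [0,-1.7,0,0,0],
  [0,-1.7,0,0,0],
  [0,-1.7,0,0,0],
  [0,-1.7,0,0,0],
  [0,-1.7,0,0,0],
  [0,-1.7,0,0,0],
])

```text
time: 12.2
ee_pos: [0.4781, -0.1027, 0.2081]
tcp_rot: [0.09, 0.996, -0.008, 0.003]
ft_force: [4.8, -4.4, -2.1]
gripper_width: 0.13
gripper_force: 58.7
```

```bash
python3 - <<'E'
from m import *
s=ctrl.observe();e=s['ee_pos'];print(e,np.hypot(*(e-[.52122,-.10994,.208])[:2]),s['gripper_force'],s['ft_force'],abs(s['qvel']).max())
L=[]
for i in range(3):
    im,d=grab('top')
    g=im.max(axis=2).astype(float)
    am=[r[0] for r in blob('top',im,(340,165,360,185),cols['amber'],.094)]
    L.append(g)
    print(am)
g=np.mean(L,0)
for u in (337,338,339,340,341,358,359,360,361,362): print(u,g[170:184,u].astype(int))
for u in (348,349,350,351): print(u,np.mean([L[0]],0)[170:184,u].astype(int), im[170:184,u,2])
cv2.imwrite('pics/t4.png',cv2.resize(im[155:195,325:375],None,fx=12,fy=12,interpolation=cv2.INTER_CUBIC)[:,:,::-1])
E
```

```text
[ 0.47814062 -0.10268187  0.20807616] 0.04368653996880898 58.6577707529068 [ 4.8174668  -4.40926931 -2.10881328] 0.0016087330654786438
[(np.float64(349.1), np.float64(175.0))]
[(np.float64(349.1), np.float64(175.0))]
[(np.float64(349.1), np.float64(175.0))]
337 [181 136  77  31 104 138  32  35  31  21  12 101 194 224]
338 [200 100  44  43 123 164  54  56  48  26  13 102 194 226]
339 [197  98  46  45 143 183  55  60  53  27  12 103 195 225]
340 [202 115  45  45 145 188  52  52  54  36  37 110 181 199]
341 [168 112  34  34 101 143  83  60  40  35  49 100 114 103]
358 [223 214 168  80  38 117 158  40  36  33  22  11 102 196]
359 [226 202 114  42  45 146 188  52  56  55  30  12  88 186]
360 [225 210 143  43  44 124 159  54  61  52  31  13  64 168]
361 [226 211 141  44  44 119 157  54  53  55  60  78 132 195]
362 [225 216 182 135 108 151 189 150 147 152 163 180 208 225]
348 [174  21  44 154 225 226 227 191  27  11 103 179 193 189] [158  12   5   0  60 103   0   0   0   5 102 179 197 190]
349 [172  12  23 147 226 226 228 189  41   7 108 185 198 193] [155   1   1   0  60 104  38   0   1   0 101 186 199 198]
350 [173  17  24 143 227 225 226 191  57  37 112 186 192 189] [161  13  15   0  44  89  41   0  14  32 114 187 194 191]
351 [155  64  83 140 199 203 204 178 107 103 122 166 164 150] [145  56  72  62  69  95  90  76  85  93 123 164 163 156]
```

View pics/t4.png

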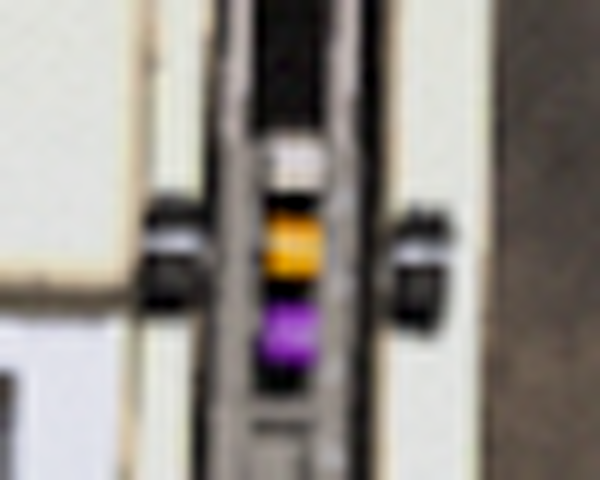

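The index lines interpolate to row 175.07 at the filter, and the amber line is at about 174.9, which is within 0.5 mm. The carriage is at rest and the grip holds, so I'm handing in.

```bash
python3 -c "
from station import ctrl
print(ctrl.sign_off())"
```

```text
the job is handed in; nothing more can be done
None
```

I pressed green, blue and white in order, each to its stop, then drew the carriage out 43.7 mm; the amber filter's line sits within about 0.5 mm of the index lines, and I handed the job in with the grip still held (no verdict came back).

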